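Try the four sides of a long die on the square gauge

TASK

Check the standing long bone die on the copper square gauge: with the die standing on the gauge's base, bring each of its sides in turn gently and flat up against the upright blade - first the side with one pip, then the six, the three and the four - and keep each there, touching base and blade, for about half a second. Then set the die down gently, upright, inside the open pewter canister, without shifting the canister or the other things on the shelf.

Things in the scene. Friction and masses are not known exactly. Their poses are not given: they have to be found in the camera images.
- long_die: long four-sided die of pale bone: square bar 30 x 30 mm, 120 mm tall, about 0.16 kg (varies), standing on the shelf at any yaw. Dark pips: one on its own +x side, three on +y, six on -x, four on -y (from above the sides run one, three, six, four anticlockwise). The top 35 mm bears no pips. Origin: centre of its underside, z up along the bar
- side_one (a point): centre line of the one-pip side, on the surface, 50 mm above the die's underside
- side_three (a point): the same point of the three-pip side
- side_six (a point): the same point of the six-pip side
- side_four (a point): the same point of the four-pip side
- square: copper square gauge fixed to the shelf, rigid: hardwood sole 150 (x) x 110 (y) x 14 mm with a copper base plate and a copper blade upright on it. Origin: centre of the sole's underside, z up; x points from the open end towards the blade: a part is brought up to the blade by moving along +x
- square_base: the gauge's copper base plate, 130 (x) x 90 (y) x 6 mm, centred on the sole; its flat top, where the die stands, is 20 mm above the shelf. Origin and axes are those of the gauge
- square_blade: the gauge's upright blade, 6 mm thick, 90 mm wide (y). Its flat working face looks along the gauge's -x, 40 mm from the gauge's origin towards +x, and rises from 20 to 130 mm above the shelf (a top corner is worn away over 16 mm), nearly the die's own height, so a finger on the side being tried would foul it. Braces behind. Origin and axes as the gauge's
- canister: open round pewter canister, about 0.9 kg, loose on the shelf: 96 mm outer diameter, 75 mm high, mouth 83 mm inside, floor 5 mm thick. Origin: centre of its underside, z up
- die_a: bystander: small cube die of bone, 24 mm. Origin: centre of its underside
- die_b: bystander: another small cube die, 24 mm. Origin: centre of its underside
- spindle: bystander: steel bow-drill spindle lying along its own x, 175 mm long, with a wooden bobbin 28 mm thick. Origin: under its middle
- pebble: bystander: green stone burnishing pebble, 74 x 50 x 27 mm. Origin: centre of its underside
Things that resemble listed ones, but are neither listed nor needed, are in the scene too. Several things look just like the long_die: the one meant starts farthest to the robot's left.

How it is judged:
By the outcome, as a careful person would: the job done as asked, in the order asked, and still so for the second after the job is handed in, with the robot touching nothing.
It also fails if it takes over 72 s, if anything falls off the work surface, if the arm or the gripper's body presses on something with over 40 N, if the wrist force passes 120 N, or if a joint passes its speed limit or range.

ROBOT

A 6-joint arm with a two-finger parallel gripper is mounted at the origin on the work surface. World frame = base frame: x ahead of the robot, y to its left, z up, the work surface at z = 0. Lengths are in m, angles in degrees, forces in N, time in s.
With the tool pointing down it reaches from about 0.3 to 0.75 m from the base axis. Payload 8.5 kg.
Tool frame: the origin (TCP) lies midway between the tips of the shut fingers; the grasp point (between the pads) lies 19 mm behind it (env.grasp_offset is the distance from the TCP to the grasp point, in m); z points along the fingers, y is the line along which they close (so a half turn about z gives the same grasp; the last joint's range is limited). The gripper opens to 85 mm and grips with 20 to 120 N. Pads are 22 mm wide; open, the fingers measure 114 mm over their backs; the gripper's body (76 mm by 85 mm) begins 54 mm behind the grasp point. The pads swing forward as they close: fully open they stand 13 mm farther back than shut.
Start: joints at [61.576, 21.807, 74.336, -0, 83.858, -12.336], TCP at [0.152, 0.528, 0.231] pointing down, gripper open.
Joint ranges: [-178.18, 178.18], [-50.72, 133.34], [12.68, 142.11], [-81.47, 261.47], [9.98, 163.14], [-165.26, 165.26]. Speed limits (degrees/s): [136.94, 136.94, 180, 180, 180, 180].

INTERFACE

Orientations are given as a 3x3 rotation matrix whose columns are the frame's x, y, z axes.
In Python, from rig import env gives the robot as it stands.
- The arm moves only by the tool servo_tool, never from a script. Its argument "deltas" is text: rows parted by semicolons, each of 7 numbers parted by spaces: the opening, from 0 (shut) to 1 (fully open), then the shift along the tool's x, y, z in mm, then the turn, a rotation vector about the tool's x, y, z in rad. A call has 1 to 8 rows; each row shifts and turns the commanded pose from where the row before left it, along the tool's axes as they then stand; what a row does not reach is not made up. A row lasts 1/12 s, in which the tool goes at most 41.7 mm and 7.16 degrees, less where a joint would pass 70% of its speed; a pose out of reach is approached as far as the arm can. A call is refused whole if a number of a shift passes 41.7 or a number of a turn 0.125, either way. A call with a gripper value outside its range is refused whole. The fingers move at their own pace and stop on an object; "newtons" is the grip in N (left out, the last holds). Time passes only in rows, so rows that do not move let the fingers close. It gives the time, the measured TCP pose, the force, the opening and the grip force at its end, in the units of the state.
- env.observe(): the state, without advancing time (a new reading comes with each control period).
- env.get_image(name): name is "scene" or "top"; returns a dict with "img" (480x640x3 uint8, red, green, blue), "depth" (480x640 float32, m along the optical axis (not along the pixel's ray), 0 where there is no reading), "camera_matrix" (3x3 intrinsics, pixels), "world_to_cam" (4x4, takes a point from world to camera coordinates). Camera axes: x right, y down, z forward; pixel columns grow to the right and rows downward; lengths in m; the calibration is good to about 2 mm. A picture is of the moment at which its call begins.
- env.close_job(): hands the job in; it is judged then, once.
Trained networks look in a picture, given as the dict that the camera call returned (one of the last four; its "shot" number tells which), for a name from the list of things; names that differ only in an ending like _2 or _b are one class to them, and where a whole thing is asked for, a point or a joint stands for the part that bears it (a point fixed in the world has none). Each returns a list of dicts, best first, with "conf" (0 to 1); they miss things now and then, are a little off and sometimes report something else, mostly with a low value. They report only what shows in the picture. A call takes as long as a camera call. They do not tell look-alikes from the thing itself.
- env.spot_in(name, picture): "bbox" ([centre column, centre row, width, height] in pixels, round what is visible of it).
- env.spot_point(name, picture): "uv" ([column, row] in pixels: a listed point, or the origin of a listed thing).
The state is a dict: "time_s": time; "q": joint angles; "qvel": joint speeds; "joint_efforts": joint torques, N m; "position": TCP position; "tool_rot": TCP orientation; "ft_force": force on the tool from outside, world axes, zero at the start; "wrist_torque": the same for the moment, N m; "grip_width": finger opening in m; "gripper_force": force on a finger pad.
Only numpy, scipy, OpenCV 4.12 (cv2) and the standard library are available. Lean on these libraries where they do the work, as an engineer would, in place of code of your own. Each camera call takes 0.05 s, during which the arm holds its last target. There are 200 camera calls.

## Working session

There is one attempt and no reset: what is moved stays moved. The work goes in short steps, Python scripts to look and compute and a tool call to move; the robot and the scene stay as the last step left them, time stands still between calls to the robot, and variables do not carry over. Pictures are saved under pics/ and viewed, at most 10 in all, crops included, and the job is handed in when it is done.

Besides the shell and the picture viewer there is one more tool, called after "Request:" as name(argument=value, ...), one argument or row to a line, values as JSON. servo_tool: Moves the arm, as the interface text tells. Its arguments: {"type":"object","properties":{"deltas":{"type":"string"},"newtons":{"type":"number"}},"required":["deltas"]}

```bash
ls; mkdir -p pics
cat > h.py <<'E'
import numpy as np, cv2
from rig import env
def cloud(p):
    d=p["depth"];K=p["camera_matrix"];T=np.linalg.inv(p["world_to_cam"])
    v,u=np.mgrid[:480,:640]
    c=np.stack([(u-K[0,2])/K[0,0]*d,(v-K[1,2])/K[1,1]*d,d],-1)
    w=c@T[:3,:3].T+T[:3,3]; w[d<=0]=np.nan
    return w
def save(p,n): cv2.imwrite(f"pics/{n}.png",p["img"][...,::-1])
E
python3 - <<'E'
from h import *
np.set_printoptions(precision=3,suppress=True)
for n in("scene","top"):
    p=env.get_image(n);save(p,n+"0");w=cloud(p);np.savez(n+"0.npz",w=w,img=p["img"],K=p["camera_matrix"],T=p["world_to_cam"])
    for o in("long_die","side_one","side_three","side_six","side_four","square","square_blade","canister","die_a","spindle","pebble"):
        r=env.spot_point(o,p) if o.startswith("side") else env.spot_in(o,p)
        for x in r:
            a=np.array(x.get("uv",x.get("bbox")));c=a[:2].round().astype(int).clip(0,[639,479]);print(n,o,round(x["conf"],2),a.round(),w[c[1],c[0]])
print(env.observe())
E
```

```text
pics
scene long_die 0.92 [438. 233.  31.  46.] [nan nan nan]
scene long_die 0.64 [460. 208.  23.  44.] [0.321 0.212 0.088]
scene long_die 0.63 [364. 276.  28.  45.] [0.556 0.139 0.094]
scene side_one 0.9 [443. 232.] [0.401 0.213 0.107]
scene side_one 0.76 [368. 274.] [0.553 0.145 0.104]
scene side_one 0.68 [468. 290.] [0.472 0.303 0.091]
scene side_one 0.67 [461. 215.] [0.321 0.219 0.07 ]
scene side_one 0.53 [453. 293.] [0.473 0.284 0.056]
scene side_three 0.81 [459. 206.] [0.323 0.209 0.095]
scene side_three 0.79 [459. 283.] [0.474 0.284 0.1  ]
scene side_three 0.63 [429. 234.] [0.394 0.188 0.066]
scene side_six 0.96 [359. 280.] [0.555 0.13  0.066]
scene side_six 0.84 [431. 245.] [0.397 0.2   0.04 ]
scene side_six 0.68 [455. 293.] [0.479 0.287 0.07 ]
scene side_six 0.66 [446. 210.] [ 0.277  0.179 -0.001]
scene side_four 0.89 [443. 245.] [0.382 0.219 0.038]
scene side_four 0.89 [454. 219.] [0.374 0.217 0.121]
scene side_four 0.72 [370. 282.] [0.54  0.146 0.05 ]
scene side_four 0.65 [461. 299.] [0.473 0.301 0.05 ]
scene square 0.87 [289. 241.  81. 104.] [ 0.543 -0.043  0.02 ]
scene sq
[... 1798 characters left out ...]
_a 0.67 [166. 178.  22.  16.] [0.674 0.315 0.024]
top spindle 0.7 [446. 148.  13.  81.] [ 0.726 -0.266  0.024]
top pebble 0.55 [267. 156.  26.  29.] [0.716 0.106 0.026]
{'time_s': 1.2, 'q': array([ 61.576,  21.806,  74.335,   0.   ,  83.858, -12.333]), 'qvel': array([ 0.039,  0.09 , -0.068, -0.118, -0.044,  0.056]), 'joint_efforts': array([  0.002, -44.833, -23.147,  -0.   ,   0.   ,  -0.   ]), 'position': array([0.152, 0.528, 0.231]), 'tool_rot': array([[-0.961,  0.277, -0.   ],
       [ 0.277,  0.961,  0.   ],
       [ 0.   ,  0.   , -1.   ]]), 'ft_force': array([ 0.526,  0.656, -0.29 ]), 'wrist_torque': array([0.001, 0.012, 0.032]), 'gripper_force': 0.0, 'grip_width': 0.08530899275647531}
```

View images.

Run:
```python
import cv2,numpy as np
a=cv2.imread("pics/scene0.png");b=cv2.imread("pics/top0.png")
c=cv2.resize(a[170:330,240:500],None,fx=3,fy=3,interpolation=cv2.INTER_CUBIC)
cv2.imwrite("pics/sc.png",c)
c=cv2.resize(b[150:390,140:500],None,fx=2.2,fy=2.2,interpolation=cv2.INTER_CUBIC)
cv2.imwrite("pics/tc.png",c)
```

```text
(no output)
```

View pics/sc.png

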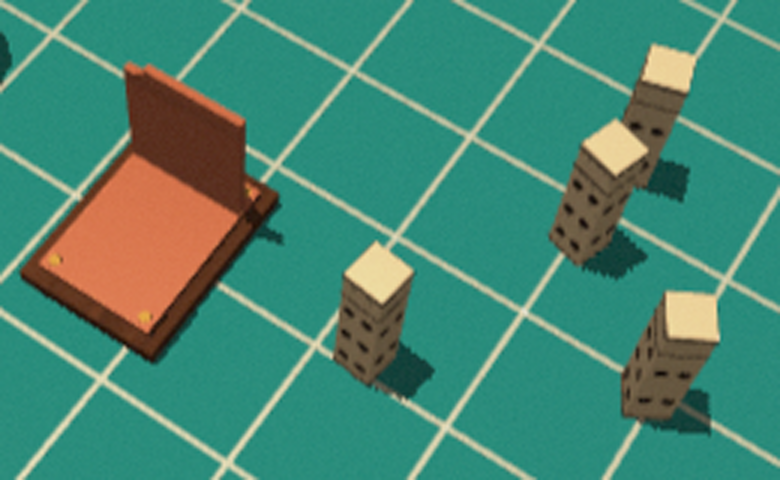

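View pics/tc.png

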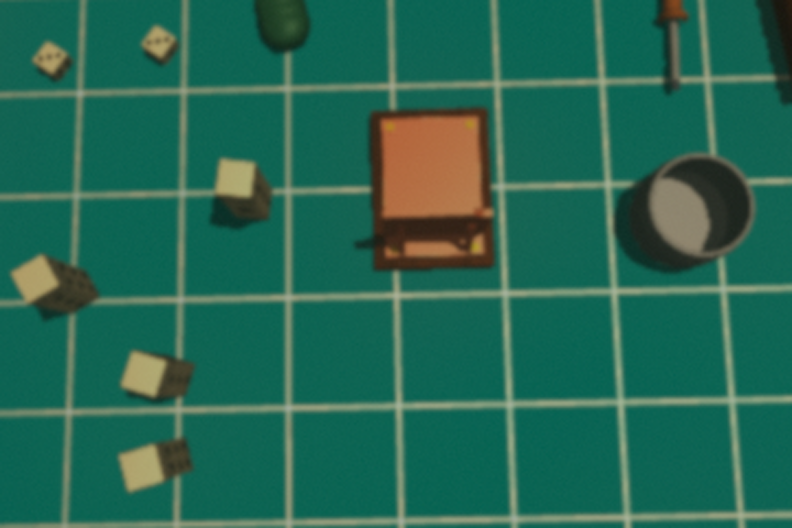

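Run:
```python
import cv2,numpy as np
np.set_printoptions(precision=4,suppress=True)
a=cv2.imread("pics/scene0.png");b=cv2.imread("pics/top0.png")
L=[cv2.resize(i[y-28:y+28,x-28:x+28],(390,390),interpolation=cv2.INTER_CUBIC) for i,x,y in((a,465,288),(b,166,279))]
cv2.imwrite("pics/die.png",np.hstack(L))
for n in("scene","top"):
    z=np.load(n+"0.npz");w=z["w"];T=np.linalg.inv(z["T"]);print(n,"cam",T[:3,3])
    def box(x0,x1,y0,y1,z0,z1,nm):
        m=(w[...,0]>x0)&(w[...,0]<x1)&(w[...,1]>y0)&(w[...,1]<y1)&(w[...,2]>z0)&(w[...,2]<z1)
        p=w[m]
        r=cv2.minAreaRect((p[:,:2]*1000).astype(np.float32)); 
        print(nm,m.sum(),"mean",p.mean(0),"rect",np.array(r[0]),np.array(r[1]),round(r[2],1))
    box(.42,.51,.24,.34,.112,.13,"dietop")
    box(.42,.51,.24,.34,.02,.13,"dieall")
    box(.45,.66,-.12,.05,.016,.026,"base")
    box(.45,.66,-.12,.05,.008,.026,"gauge")
    box(.45,.66,-.12,.05,.04,.14,"blade")
    box(.45,.66,-.12,.05,.12,.14,"bladetop")
    box(.42,.62,-.38,-.2,.07,.085,"canrim")
    box(.42,.62,-.38,-.2,.02,.085,"can")
    f=w[(w[...,2]<.006)&(w[...,2]>-.006)];print("floor",np.median(f[:,2]))
```

```text
scene cam [0.9298 0.303  0.9027]
dietop 315 mean [0.4626 0.2941 0.1195] rect [460.873  293.9373] [32.0712 30.3425] 30.2
dieall 859 mean [0.4683 0.2942 0.087 ] rect [461.2286 293.6567] [32.2579 31.155 ] 31.3
base 2290 mean [ 0.5626 -0.0326  0.0204] rect [551.4014 -32.93  ] [147.3994 107.5049] 0.8
gauge 3074 mean [ 0.5657 -0.0293  0.0187] rect [550.6241 -34.6801] [151.0035 111.6584] 1.0
blade 1094 mean [ 0.5094 -0.032   0.0912] rect [507.2264 -35.1827] [10.0102 92.0016] 0.8
bladetop 228 mean [ 0.5082 -0.0291  0.1276] rect [506.5236 -34.1286] [89.175   9.3648] 89.9
canrim 319 mean [ 0.5191 -0.2633  0.0745] rect [ 519.514 -263.431] [90.8549 90.4977] 3.0
can 1592 mean [ 0.5213 -0.261   0.0517] rect [ 520.5673 -262.8672] [96.3538 93.2721] 80.4
floor 0.00041410132962260704
top cam [0.368  0.0007 0.9603]
dietop 303 mean [0.4599 0.2945 0.1193] rect [460.3854 295.5087] [30.5176 30.1811] 29.7
dieall 642 mean [0.4584 0.2898 0.0921] rect [460.1881 295.2151] [31.1511 30.5779] 29.7
base 2331 mean [ 0.5576 -0.0328  0.0199] rect [548.8016 -32.5424] [147.8805 108.2773] 1.2
gauge 3285 mean [ 0.554  -0.0321  0.0181] rect [550.3218 -32.8957] [150.4714 110.0805] 0.6
blade 557 mean [ 0.5044 -0.033   0.0973] rect [500.7171 -33.3897] [89.3763 19.8432] 90.0
bladetop 189 mean [ 0.5068 -0.03    0.1284] rect [507.2007 -33.8989] [ 6.8646 88.1091] 0.2
canrim 358 mean [ 0.519  -0.2616  0.0746] rect [ 518.8034 -261.7337] [90.1861 89.6689] 68.6
can 1133 mean [ 0.5172 -0.2604  0.0553] rect [ 517.7388 -259.9204] [92.7975 92.952 ] 68.2
floor 7.085352849994786e-05
```

View pics/die.png

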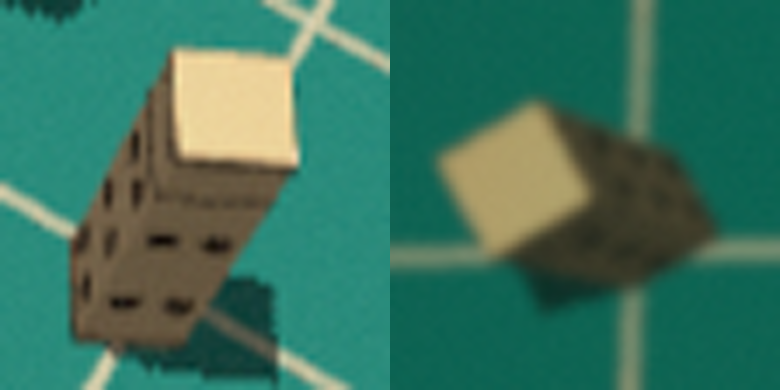

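```bash
cat >> h.py <<'E'
def yaw():
    R=env.observe()["tool_rot"];return np.degrees(np.arctan2(R[1,1],R[0,1]))
def plan(pos,yw,n,op):
    s=env.observe();R=s["tool_rot"];p=s["position"]*1000;y0=yaw();d=yw-y0;st=(np.array(pos)*1000-p)/n
    print("t",round(s["time_s"],2),"pos",p.round(1),"yaw",round(y0,2),"q6",s["q"][5].round(0),"tilt",R[:2,2].round(4),"d",(st*n).round(1),round(d,2))
    out=[]
    for i in range(n):
        a=np.radians(y0+d*i/n);c,sn=np.cos(a),np.sin(a)
        ty=np.array([c,sn]);tx=np.array([-sn,c])
        out.append(f"{op} {st[:2]@tx:.1f} {st[:2]@ty:.1f} {-st[2]:.1f} 0 0 {-np.radians(d/n):.4f}")
    for k in range(0,n,8): print("; ".join(out[k:k+8]))
E
python3 - <<'E'
from h import *
for n in("scene","top"):
    w=np.load(n+"0.npz")["w"]
    m=(w[...,0]>.5105-.012)&(w[...,0]<.53)&(abs(w[...,1]+.033)<.04)&(w[...,2]>.03)&(w[...,2]<.122);p=w[m]
    if n=="scene":
        for k in range(4):
            A=np.c_[p[:,1:],np.ones(len(p))];c=np.linalg.lstsq(A,p[:,0],rcond=None)[0];r=p[:,0]-A@c;p=p[abs(r)<.003]
        print("blade x=",c, "at y=-.033,z=.08",c@[-.033,.08,1],len(p),r.std(),"yaw",-np.degrees(np.arctan(c[0])))
    # gauge side edges: y extremes per x bin
    g=w[(w[...,2]>.016)&(w[...,2]<.026)&(w[...,0]>.525)&(w[...,0]<.615)&(abs(w[...,1]+.033)<.07)]
    b=np.round(g[:,0]*200)
    for f in(np.max,np.min):
        q=np.array([[k/200,f(g[b==k,1])] for k in np.unique(b)]);c=np.polyfit(q[:,0],q[:,1],1);print(n,"edge yaw",np.degrees(np.arctan(c[0])),np.polyval(c,.55))
plan([.4605,.2945,.16],29.9,16,1)
E
```

```text
blade x= [-9.61398315e-03 -4.73955487e-04  5.09650892e-01] at y=-.033,z=.08 0.5099302371994586 831 0.0007158444562411631 yaw 0.5508236883201103
scene edge yaw -0.06510698543830001 0.015338111797367254
scene edge yaw -1.0458409792565821 -0.08319301973373494
top edge yaw -2.5876129861954236 0.018119347302923573
top edge yaw 1.0270937983080217 -0.08254197227331427
t 1.2 pos [152.4 528.4 231.3] yaw 73.91 q6 -12.0 tilt [-0.  0.] d [ 308.1 -233.9  -71.3] -44.01
1 -22.6 -8.7 4.5 0 0 0.0480; 1 -22.9 -7.6 4.5 0 0 0.0480; 1 -23.3 -6.5 4.5 0 0 0.0480; 1 -23.6 -5.4 4.5 0 0 0.0480; 1 -23.8 -4.2 4.5 0 0 0.0480; 1 -24.0 -3.1 4.5 0 0 0.0480; 1 -24.1 -1.9 4.5 0 0 0.0480; 1 -24.2 -0.8 4.5 0 0 0.0480
1 -24.2 0.4 4.5 0 0 0.0480; 1 -24.1 1.5 4.5 0 0 0.0480; 1 -24.0 2.7 4.5 0 0 0.0480; 1 -23.9 3.8 4.5 0 0 0.0480; 1 -23.7 5.0 4.5 0 0 0.0480; 1 -23.4 6.1 4.5 0 0 0.0480; 1 -23.1 7.2 4.5 0 0 0.0480; 1 -22.7 8.3 4.5 0 0 0.0480
```

Request:
servo_tool(
  deltas="1 -22.6 -8.7 4.5 0 0 0.048; 1 -22.9 -7.6 4.5 0 0 0.048; 1 -23.3 -6.5 4.5 0 0 0.048; 1 -23.6 -5.4 4.5 0 0 0.048; 1 -23.8 -4.2 4.5 0 0 0.048; 1 -24 -3.1 4.5 0 0 0.048; 1 -24.1 -1.9 4.5 0 0 0.048; 1 -24.2 -0.8 4.5 0 0 0.048",
)

```text
time_s: 1.87
position: [0.3075, 0.4107, 0.1952]
tool_rot: [[-0.786, 0.619, 0.0], [0.619, 0.786, 0.0], [-0.0, 0.0, -1.0]]
ft_force: [0.1, 0.4, -0.0]
grip_width: 0.0854
gripper_force: 0.0
```

Request:
servo_tool(
  deltas="1 -24.2 0.4 4.5 0 0 0.048; 1 -24.1 1.5 4.5 0 0 0.048; 1 -24 2.7 4.5 0 0 0.048; 1 -23.9 3.8 4.5 0 0 0.048; 1 -23.7 5 4.5 0 0 0.048; 1 -23.4 6.1 4.5 0 0 0.048; 1 -23.1 7.2 4.5 0 0 0.048; 1 -22.7 8.3 4.5 0 0 0.048",
)

```text
time_s: 2.53
position: [0.4616, 0.2936, 0.1592]
tool_rot: [[-0.496, 0.868, 0.0], [0.868, 0.496, 0.0], [-0.0, 0.0, -1.0]]
ft_force: [0.3, 0.8, -0.2]
grip_width: 0.0854
gripper_force: 0.0
```

Run:
```python
from h import *
plan([.4605,.2945,.082],29.9,6,1)
```

```text
t 2.53 pos [461.6 293.6 159.2] yaw 29.77 q6 -10.0 tilt [0.0002 0.0001] d [ -1.1   0.9 -77.2] 0.13
1 0.2 -0.1 12.9 0 0 -0.0004; 1 0.2 -0.1 12.9 0 0 -0.0004; 1 0.2 -0.1 12.9 0 0 -0.0004; 1 0.2 -0.1 12.9 0 0 -0.0004; 1 0.2 -0.1 12.9 0 0 -0.0004; 1 0.2 -0.1 12.9 0 0 -0.0004
```

Request:
servo_tool(
  deltas="1 0.2 -0.1 12.9 0 0 -0.0005; 1 0.2 -0.1 12.9 0 0 -0.0005; 1 0.2 -0.1 12.9 0 0 -0.0005; 1 0.2 -0.1 12.9 0 0 -0.0005; 1 0.2 -0.1 12.9 0 0 0; 1 0.2 -0.1 12.7 0 0 0; 1 0 0 0 0 0 0",
)

```text
time_s: 3.12
position: [0.4585, 0.2948, 0.0801]
tool_rot: [[-0.5, 0.866, -0.004], [0.866, 0.5, -0.001], [0.001, -0.004, -1.0]]
ft_force: [-1.2, -0.7, -1.2]
grip_width: 0.0853
gripper_force: 0.0
```

Run:
```python
from h import *
plan([.4605,.2945,.082],29.9,1,1);print(env.observe()["q"])
p=env.get_image("scene");save(p,"s1");w=cloud(p)
cv2.imwrite("pics/s1c.png",cv2.resize(p["img"][200:360,380:540,::-1],(560,560),interpolation=cv2.INTER_CUBIC))
```

```text
t 3.12 pos [458.5 294.8  80.1] yaw 30.02 q6 -10.0 tilt [-0.0038 -0.0014] d [ 2.  -0.3  1.9] -0.12
1 -1.3 1.6 -1.9 0 0 0.0021
[ 2.02903859e+01  3.04259578e+01  8.75847359e+01  1.14520378e-04
  6.22229537e+01 -9.72771323e+00]
```

View pics/s1c.png

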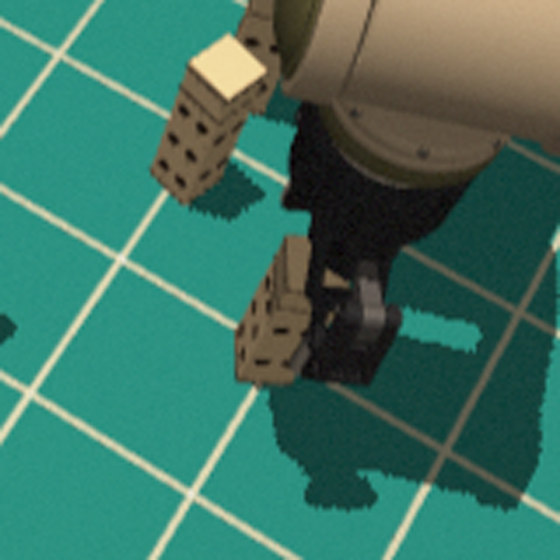

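Request:
servo_tool(
  deltas="0.6 0 0 0 0 0 0; 0.5 0 0 0 0 0 0; 0.4 0 0 0 0 0 0; 0.3 0 0 0 0 0 0; 0 0 0 0 0 0 0; 0 0 0 0 0 0 0; 0 0 0 0 0 0 0",
  newtons=30,
)

```text
time_s: 3.75
position: [0.4596, 0.2952, 0.0826]
tool_rot: [[-0.5, 0.866, 0.001], [0.866, 0.5, 0.0], [-0.0, 0.001, -1.0]]
ft_force: [-1.4, -0.6, 5.6]
grip_width: 0.0299
gripper_force: 34.7
```

Run:
```python
from h import *
plan([.4605,.2945,.235],29.9,1,0);s=env.observe();print(s["grip_width"],s["gripper_force"],s["ft_force"],s["wrist_torque"],s["qvel"])
```

```text
t 3.75 pos [459.6 295.2  82.6] yaw 30.02 q6 -10.0 tilt [0.0006 0.0001] d [  0.9  -0.7 152.4] -0.12
0 -1.1 0.4 -152.4 0 0 0.0022
0.02989415986104786 34.6577113866806 [-1.39199731 -0.58190914  5.63349207] [-0.15895203  0.32540259 -0.03703235] [ 0.01946905  0.10592078  0.03094791  0.06417469  0.01030304 -0.03862832]
```

Request:
servo_tool(
  deltas="0 0 0 -10 0 0 0; 0 0 0 -20 0 0 0; 0 0 0 -30 0 0 0; 0 0 0 -35 0 0 0; 0 0 0 -30 0 0 0; 0 0 0 -20 0 0 0; 0 0 0 -8 0 0 0",
)

```text
time_s: 4.33
position: [0.4601, 0.2955, 0.2386]
tool_rot: [[-0.5, 0.866, 0.005], [0.866, 0.5, 0.002], [-0.001, 0.005, -1.0]]
ft_force: [-0.4, -0.2, -2.2]
grip_width: 0.0295
gripper_force: 34.0
```

Run:
```python
from h import *
plan([.585,-.033,.235],90.6,16,0);s=env.observe();print(s["grip_width"],s["ft_force"],s["wrist_torque"],s["q"])
```

```text
t 4.33 pos [460.1 295.5 238.6] yaw 30.03 q6 -10.0 tilt [0.0049 0.0019] d [ 124.9 -328.5   -3.6] 60.57
0 -21.7 -3.5 0.2 0 0 -0.0661; 0 -21.4 -4.9 0.2 0 0 -0.0661; 0 -21.0 -6.3 0.2 0 0 -0.0661; 0 -20.6 -7.7 0.2 0 0 -0.0661; 0 -20.0 -9.1 0.2 0 0 -0.0661; 0 -19.4 -10.4 0.2 0 0 -0.0661; 0 -18.6 -11.6 0.2 0 0 -0.0661; 0 -17.8 -12.8 0.2 0 0 -0.0661
0 -16.9 -14.0 0.2 0 0 -0.0661; 0 -16.0 -15.1 0.2 0 0 -0.0661; 0 -15.0 -16.1 0.2 0 0 -0.0661; 0 -13.9 -17.0 0.2 0 0 -0.0661; 0 -12.7 -17.9 0.2 0 0 -0.0661; 0 -11.5 -18.7 0.2 0 0 -0.0661; 0 -10.2 -19.4 0.2 0 0 -0.0661; 0 -8.9 -20.1 0.2 0 0 -0.0661
0.029478252663051666 [-0.3717906  -0.22194495 -2.1607561 ] [ 0.04747398 -0.00601003 -0.01439669] [ 2.03020835e+01  2.10634973e+01  7.42730372e+01  4.69937081e-03
  8.43614999e+01 -9.72539332e+00]
```

Request:
servo_tool(
  deltas="0 -21.7 -3.5 0.2 0 0 -0.066; 0 -21.4 -4.9 0.2 0 0 -0.066; 0 -21 -6.3 0.2 0 0 -0.066; 0 -20.6 -7.7 0.2 0 0 -0.066; 0 -20 -9.1 0.2 0 0 -0.066; 0 -19.4 -10.4 0.2 0 0 -0.066; 0 -18.6 -11.6 0.2 0 0 -0.066; 0 -17.8 -12.8 0.2 0 0 -0.066",
)

```text
time_s: 5.0
position: [0.5217, 0.1299, 0.2325]
tool_rot: [[-0.87, 0.493, -0.002], [0.493, 0.87, -0.0], [0.002, -0.001, -1.0]]
ft_force: [-0.2, -0.7, -2.2]
grip_width: 0.0299
gripper_force: 33.9
```

Request:
servo_tool(
  deltas="0 -16.9 -14 0.2 0 0 -0.066; 0 -16 -15.1 0.2 0 0 -0.066; 0 -15 -16.1 0.2 0 0 -0.066; 0 -13.9 -17 0.2 0 0 -0.066; 0 -12.7 -17.9 0.2 0 0 -0.066; 0 -11.5 -18.7 0.2 0 0 -0.066; 0 -10.2 -19.4 0.2 0 0 -0.067; 0 -8.9 -20.1 0.2 0 0 -0.067",
)

```text
time_s: 5.67
position: [0.584, -0.0343, 0.2308]
tool_rot: [[-1.0, -0.014, -0.002], [-0.014, 1.0, 0.001], [0.002, 0.001, -1.0]]
ft_force: [-1.0, 0.1, -1.2]
grip_width: 0.0299
gripper_force: 33.9
```

Run:
```python
from h import *
plan([.585,-.033,.108],90.6,7,0);s=env.observe();print(s["grip_width"],s["ft_force"],s["q"])
p=env.get_image("scene");save(p,"s2");w=cloud(p)
cv2.imwrite("pics/s2c.png",cv2.resize(p["img"][140:340,200:400,::-1],(580,580),interpolation=cv2.INTER_CUBIC))
```

```text
t 5.67 pos [584.  -34.3 230.8] yaw 90.83 q6 -106.0 tilt [-0.0022  0.0006] d [   1.     1.3 -122.8] -0.23
0 -0.1 0.2 17.5 0 0 0.0006; 0 -0.1 0.2 17.5 0 0 0.0006; 0 -0.1 0.2 17.5 0 0 0.0006; 0 -0.1 0.2 17.5 0 0 0.0006; 0 -0.1 0.2 17.5 0 0 0.0006; 0 -0.1 0.2 17.5 0 0 0.0006; 0 -0.1 0.2 17.5 0 0 0.0006
0.029935700729626164 [-0.98820082  0.06730638 -1.22295241] [-1.49474888e+01  2.54499641e+01  6.84808315e+01  1.69764236e-03
  8.62012119e+01 -1.05774383e+02]
```

View pics/s2c.png

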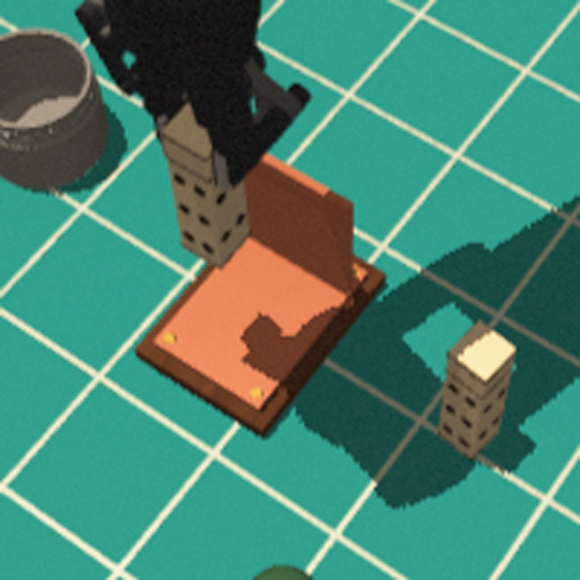

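Run:
```python
from h import *
p=env.get_image("scene");w=cloud(p);s=env.observe();print(s["position"])
m=(w[...,0]>.57)&(w[...,0]<.64)&(abs(w[...,1]+.033)<.03)&(w[...,2]>.15)&(w[...,2]<.215);q=w[m]
f=q[q[:,1]<-.033+.008]
for k in range(4):
    A=np.c_[f[:,1:],np.ones(len(f))];c=np.linalg.lstsq(A,f[:,0],rcond=None)[0];r=f[:,0]-A@c;f=f[abs(r)<.003]
print(len(f),c,"face x",c@[-.033,.18,1],"yaw",-np.degrees(np.arctan(c[0])),"y range",np.percentile(f[:,1],[1,99]),"zmin",np.nanpercentile(q[:,2],1))
```

```text
[ 0.58455905 -0.03597151  0.23034211]
243 [-0.0108326   0.00214132  0.60107138] face x 0.6018142986976245 yaw 0.6206381775082795 y range [-0.05268928 -0.02508503] zmin 0.1508780911140925
```

Request:
servo_tool(
  deltas="0 -0.1 0.2 17.5 0 0 0.0005; 0 -0.1 0.2 17.5 0 0 0.0005; 0 -0.1 0.2 17.5 0 0 0.0005; 0 -0.1 0.2 17.5 0 0 0.0005; 0 -0.1 0.2 17.5 0 0 0.0005; 0 -0.1 0.2 17.5 0 0 0.0005; 0 -0.1 0.2 17.5 0 0 0.0005; 0 0 0 0 0 0 0",
)

```text
time_s: 6.43
position: [0.5826, -0.0307, 0.1056]
tool_rot: [[-1.0, -0.007, -0.007], [-0.007, 1.0, 0.002], [0.007, 0.002, -1.0]]
ft_force: [-1.0, 0.3, -3.0]
grip_width: 0.0296
gripper_force: 33.8
```

Request:
servo_tool(
  deltas="0 0 0 1 0 0 0; 0 0 0 1 0 0 0; 0 0 0 0.5 0 0 0; 0 0 0 0 0 0 0",
)

```text
time_s: 6.77
position: [0.5852, -0.0319, 0.1077]
tool_rot: [[-1.0, -0.008, 0.001], [-0.008, 1.0, -0.0], [-0.001, -0.0, -1.0]]
ft_force: [-0.6, 0.5, -1.9]
grip_width: 0.0294
gripper_force: 33.8
```

Run:
```python
from h import *
plan([.53,-.033,.1026],90.6,1,0);s=env.observe();print(s["ft_force"],s["wrist_torque"])
```

```text
t 6.77 pos [585.2 -31.9 107.7] yaw 90.44 q6 -105.0 tilt [ 0.0014 -0.0004] d [-55.2  -1.1  -5.1] 0.16
0 55.2 -0.7 5.1 0 0 -0.0028
[-0.64145856  0.49190831 -1.86912288] [-0.00818252 -0.0149395  -0.04609056]
```

Request:
servo_tool(
  deltas="0 12 0 0 0 0 0; 0 16 0 0 0 0 0; 0 14 0 0.5 0 0 -0.002; 0 6 0 1 0 0 0; 0 0 0 1 0 0 0; 0 0 0 0.8 0 0 0; 0 0 0 0 0 0 0; 0 0 0 0 0 0 0",
)

```text
time_s: 7.43
position: [0.5375, -0.0324, 0.1036]
tool_rot: [[-1.0, -0.01, 0.0], [-0.01, 1.0, -0.0], [-0.0, -0.0, -1.0]]
ft_force: [-0.0, 0.2, -2.1]
grip_width: 0.0295
gripper_force: 33.8
```

Run:
```python
from h import *
plan([.53,-.033,.1026],90.6,1,0);s=env.observe();print(s["ft_force"],s["wrist_torque"])
p=env.get_image("scene");s=env.observe();plan([.53,-.033,.1026],90.6,1,0);print(s["ft_force"],s["wrist_torque"])
```

```text
t 7.43 pos [537.5 -32.4 103.6] yaw 90.56 q6 -107.0 tilt [ 0.0005 -0.0001] d [-7.5 -0.6 -1. ] 0.04
0 7.5 -0.5 1.0 0 0 -0.0008
[-0.04032959  0.18962712 -2.05166994] [ 0.01638451  0.06662967 -0.01741263]
t 7.48 pos [537.4 -32.3 103.6] yaw 90.56 q6 -107.0 tilt [ 0.0004 -0.0001] d [-7.4 -0.7 -1. ] 0.04
0 7.5 -0.6 1.0 0 0 -0.0007
[-0.08910924  0.0882744  -2.00289087] [ 0.03171548  0.003612   -0.00679269]
```

Request:
servo_tool(
  deltas="0 0 0 0.5 0 0 0; 0 0 0 0.4 0 0 0; 0 0 0 0.3 0 0 0; 0 0 0 0 0 0 0",
)

```text
time_s: 7.82
position: [0.5371, -0.0323, 0.1026]
tool_rot: [[-1.0, -0.01, 0.001], [-0.01, 1.0, -0.0], [-0.001, -0.0, -1.0]]
ft_force: [-0.3, 0.1, 0.8]
grip_width: 0.0296
gripper_force: 34.2
```

Request:
servo_tool(
  deltas="0 2.5 0 0.2 0 0 0; 0 3 0 0 0 0 0; 0 3 0 0 0 0 0; 0 2 0 0 0 0 0; 0 1 0 0 0 0 0; 0 0 0 0 0 0 0",
)

```text
time_s: 8.32
position: [0.5255, -0.0326, 0.1026]
tool_rot: [[-1.0, -0.01, 0.001], [-0.01, 1.0, -0.0], [-0.001, -0.0, -1.0]]
ft_force: [1.5, -1.1, 6.9]
grip_width: 0.0294
gripper_force: 34.6
```

Request:
servo_tool(
  deltas="0 0.7 0 0 0 0 0; 0 0.7 0 0 0 0 0; 0 0 0 0 0 0 0",
)

```text
time_s: 8.57
position: [0.5246, -0.0326, 0.1027]
tool_rot: [[-1.0, -0.01, 0.002], [-0.01, 1.0, -0.0], [-0.002, -0.0, -1.0]]
ft_force: [3.7, -0.7, 5.3]
grip_width: 0.0296
gripper_force: 34.7
```

Request:
servo_tool(
  deltas="0 0.5 0 0 0 0 0; 0 0.3 0 0 0 0 0; 0 0 0 0 0 0 0",
)

```text
time_s: 8.82
position: [0.5239, -0.0326, 0.1027]
tool_rot: [[-1.0, -0.01, 0.002], [-0.01, 1.0, -0.0], [-0.002, -0.0, -1.0]]
ft_force: [3.4, 0.1, 5.3]
grip_width: 0.0299
gripper_force: 34.7
```

Run:
```python
from h import *
s=env.observe();print(s["ft_force"],s["wrist_torque"],s["position"],yaw(),s["tool_rot"][:2,2])
p=env.get_image("scene");w=cloud(p)
m=(w[...,0]>.53)&(w[...,0]<.56)&(abs(w[...,1]+.033)<.03)&(w[...,2]>.03)&(w[...,2]<.095);q=w[m]
f=q[q[:,1]<-.033+.011]
for k in range(4):
    A=np.c_[f[:,1:],np.ones(len(f))];c=np.linalg.lstsq(A,f[:,0],rcond=None)[0];r=f[:,0]-A@c;f=f[abs(r)<.003]
print(len(f),c,"face x",c@[-.033,.07,1],"yaw",-np.degrees(np.arctan(c[0])),np.percentile(f[:,1],[1,99]))
```

```text
[3.41706822 0.1085778  5.32375648] [-0.09873373 -0.89972089 -0.08020664] [ 0.52386126 -0.0325913   0.10267264] 90.5478444004459 [ 0.00209382 -0.00039167]
175 [ 0.00454234 -0.00965589  0.54201411] face x 0.5411883001471829 yaw -0.26025505581327246 [-0.04768724 -0.02232218]
```

Request:
servo_tool(
  deltas="0 0.5 0 0 0 0 0; 0 0.5 0 0 0 0 0; 0 0 0 0 0 0 0",
)

```text
time_s: 9.12
position: [0.5231, -0.0326, 0.1027]
tool_rot: [[-1.0, -0.01, 0.003], [-0.01, 1.0, -0.0], [-0.003, -0.0, -1.0]]
ft_force: [4.1, -0.7, 4.6]
grip_width: 0.0294
gripper_force: 34.5
```

Run:
```python
from h import *
s=env.observe();print(s["ft_force"],s["wrist_torque"],s["position"],yaw(),s["tool_rot"][:2,2])
```

```text
[ 4.06506906 -0.72827476  4.57007883] [ 0.0190773  -1.05833437 -0.05037913] [ 0.52312892 -0.03259354  0.10266898] 90.55048180318398 [ 0.00269633 -0.00039592]
```

Request:
servo_tool(
  deltas="0 0.5 0 0 0 0 0; 0 0 0 0 0 0 0",
)

```text
time_s: 9.28
position: [0.5231, -0.0326, 0.1027]
tool_rot: [[-1.0, -0.009, 0.004], [-0.009, 1.0, -0.0], [-0.004, -0.0, -1.0]]
ft_force: [7.6, 0.2, 3.9]
grip_width: 0.0298
gripper_force: 34.3
```

Request:
servo_tool(
  deltas="0 0.5 0 0 0 0 0; 0 0 0 0 0 0 0",
)

```text
time_s: 9.45
position: [0.5231, -0.0326, 0.1027]
tool_rot: [[-1.0, -0.01, 0.005], [-0.01, 1.0, -0.0], [-0.005, -0.0, -1.0]]
ft_force: [11.3, 0.6, 2.4]
grip_width: 0.0293
gripper_force: 34.1
```

Run:
```python
from h import *
s=env.observe();print(s["ft_force"],s["wrist_torque"],s["position"],yaw(),s["tool_rot"][:2,2])
```

```text
[11.28726024  0.60064206  2.36059978] [ 0.10040221 -1.66609572  0.04692266] [ 0.52312538 -0.03259139  0.1026916 ] 90.54445644344327 [ 0.00502096 -0.00034695]
```

Request:
servo_tool(
  deltas="0 0 0 0 0 0.004 0; 0 0 0 0 0 0.004 0; 0 0 0 0 0 0 0; 0 0 0 0 0 0 0",
)

```text
time_s: 9.78
position: [0.523, -0.0326, 0.1026]
tool_rot: [[-1.0, -0.01, -0.004], [-0.01, 1.0, -0.0], [0.004, -0.0, -1.0]]
ft_force: [9.0, -0.1, 1.6]
grip_width: 0.0296
gripper_force: 34.3
```

Run:
```python
from h import *
s=env.observe();print(s["ft_force"],s["wrist_torque"],s["position"],yaw(),s["tool_rot"][:2,2])
```

```text
[ 9.01573599 -0.07452565  1.59076712] [ 0.03600487 -1.6562767  -0.02273286] [ 0.52295261 -0.03261359  0.10263905] 90.54760619651995 [-0.00352138 -0.00047466]
```

Request:
servo_tool(
  deltas="0 0 0 0 0 -0.003 0; 0 0 0 0 0 0 0; 0 0 0 0 0 0 0; 0 0 0 0 0 0 0; 0 0 0 0 0 0 0; 0 0 0 0 0 0 0; 0 0 0 0 0 0 0; 0 0 0 0 0 0 0",
)

```text
time_s: 10.45
position: [0.523, -0.0326, 0.1027]
tool_rot: [[-1.0, -0.01, -0.0], [-0.01, 1.0, -0.0], [0.0, -0.0, -1.0]]
ft_force: [10.1, 0.6, 1.5]
grip_width: 0.0295
gripper_force: 34.2
```

Run:
```python
from h import *
s=env.observe();print(s["ft_force"],s["wrist_torque"],s["position"],yaw(),s["tool_rot"][:2,2])
p=env.get_image("scene");save(p,"s3")
cv2.imwrite("pics/s3c.png",cv2.resize(p["img"][170:310,230:370,::-1],(580,580),interpolation=cv2.INTER_CUBIC))
```

```text
[10.05761785  0.63616469  1.45176982] [ 0.12436753 -1.52307881  0.06793536] [ 0.52301309 -0.03258324  0.1026566 ] 90.54930825027243 [-0.00043219 -0.00041197]
```

View pics/s3c.png

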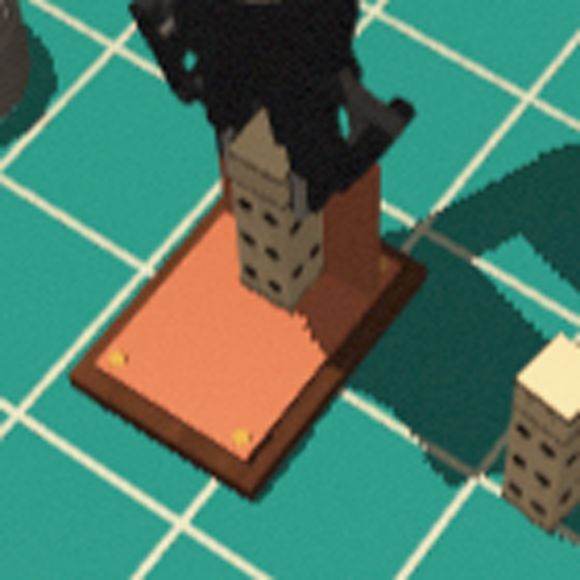

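Request:
servo_tool(
  deltas="0 -1 0 0 0 0 0; 0 -2 0 -1 0 0 0; 0 -7 0 -2 0 0 0; 0 -14 0 -2 0 0 0.02; 0 -14 0 0 0 0 0.1; 0 -10 0 0 0 0 0.12; 0 0 0 0 0 0 0.12; 0 0 0 0 0 0 0.12",
)

```text
time_s: 11.17
position: [0.569, -0.0332, 0.1059]
tool_rot: [[-0.889, 0.458, -0.008], [0.458, 0.889, 0.001], [0.007, -0.003, -1.0]]
ft_force: [-0.2, -0.3, -1.9]
grip_width: 0.0299
gripper_force: 33.8
```

Request:
servo_tool(
  deltas="0 0 0 0 0 0 0.12; 0 0 0 0 0 0 0.12; 0 0 0 0 0 0 0.12; 0 0 0 0 0 0 0.12; 0 0 0 0 0 0 0.12; 0 0 0 0 0 0 0.12; 0 0 0 0 0 0 0.12; 0 0 0 0 0 0 0.12",
)

```text
time_s: 11.83
position: [0.5685, -0.0332, 0.1061]
tool_rot: [[-0.134, 0.991, -0.008], [0.991, 0.134, 0.001], [0.002, -0.008, -1.0]]
ft_force: [-0.2, 1.1, -1.7]
grip_width: 0.0294
gripper_force: 33.8
```

Request:
servo_tool(
  deltas="0 0 0 0 0 0 0.12; 0 0 0 0 0 0 0.12; 0 0 0 0 0 0 0.12; 0 0 0 0 0 0 0.12; 0 0 0 0 0 0 0.12; 0 0 0 0 0 0 0.12; 0 0 0 0 0 0 0.12; 0 0 0 0 0 0 0.12",
)

```text
time_s: 12.5
position: [0.5685, -0.0331, 0.1061]
tool_rot: [[0.735, 0.678, -0.008], [0.678, -0.735, 0.001], [-0.005, -0.006, -1.0]]
ft_force: [0.2, 0.9, -1.6]
grip_width: 0.0294
gripper_force: 33.8
```

Run:
```python
from h import *
plan([.54,-.033,.1045],-89.4,4,0)
s=env.observe();print(s["ft_force"],s["wrist_torque"],s["q"])
```

```text
t 12.5 pos [568.5 -33.1 106.1] yaw -47.29 q6 32.0 tilt [-0.0081  0.0008] d [-28.5   0.1  -1.6] -42.11
0 -5.2 -4.9 0.4 0 0 0.1838; 0 -6.0 -3.8 0.4 0 0 0.1838; 0 -6.6 -2.7 0.4 0 0 0.1838; 0 -7.0 -1.4 0.4 0 0 0.1838
[ 0.19323403  0.8607163  -1.59204331] [-0.06418061 -0.0392645   0.04693805] [-15.20687385  30.66837994  81.64393151  -0.08595297  68.14761703
  32.11087068]
```

Request:
servo_tool(
  deltas="0 0 0 0 0 0 0.1225; 0 0 0 0 0 0 0.1225; 0 0 0 0 0 0 0.1225; 0 0 0 0 0 0 0.1225; 0 0 0 0 0 0 0.1225; 0 0 0 0 0 0 0.1225; 0 0 0 0 0 0.008 0; 0 0 0 0 0 0 0",
)

```text
time_s: 13.17
position: [0.5687, -0.0332, 0.1064]
tool_rot: [[1.0, 0.02, 0.001], [0.02, -1.0, 0.001], [0.001, -0.001, -1.0]]
ft_force: [0.2, -1.0, -1.1]
grip_width: 0.0298
gripper_force: 33.8
```

```bash
cat >> h.py <<'E'
def face(x0,x1,z0,z1,ycut):
    p=env.get_image("scene");w=cloud(p)
    m=(w[...,0]>x0)&(w[...,0]<x1)&(abs(w[...,1]+.033)<.03)&(w[...,2]>z0)&(w[...,2]<z1);f=w[m];f=f[f[:,1]<ycut]
    for k in range(4):
        A=np.c_[f[:,1:],np.ones(len(f))];c=np.linalg.lstsq(A,f[:,0],rcond=None)[0];r=f[:,0]-A@c;f=f[abs(r)<.003]
    print(len(f),c.round(4),"face x",(c@[-.033,(z0+z1)/2,1]).round(4),"yaw",-np.degrees(np.arctan(c[0])).round(2))
def st():
    s=env.observe();print(s["time_s"],"F",s["ft_force"].round(1),"M",s["wrist_torque"].round(2),"p",(s["position"]*1000).round(1),"yaw",yaw().round(2),"tilt",s["tool_rot"][:2,2].round(4),"w",s["grip_width"].round(4))
E
python3 - <<'E'
from h import *
st();plan([.54,-.033,.1045],-89.4,4,0);face(.57,.6,.03,.09,-.025)
E
```

```text
Traceback (most recent call last):
  File "h.py", line 28, in st
    s=env.observe();print(s["time_s"],"F",s["ft_force"].round(1),"M",s["wrist_torque"].round(2),"p",(s["position"]*1000).round(1),"yaw",yaw().round(2),"tilt",s["tool_rot"][:2,2].round(4),"w",s["grip_width"].round(4))
                                                                                                                                                                                               ^^^^^^^^^^^^^^^^^^^^^
AttributeError: 'float' object has no attribute 'round'
```

```bash
sed -i 's/s\["grip_width"\].round(4)/round(s["grip_width"],4)/' h.py
python3 - <<'E'
from h import *
face(.57,.6,.03,.09,-.025);st();plan([.538,-.033,.1045],-89.4,4,0)
E
```

```text
129 [-0.0197  0.0026  0.5835] face x 0.5843 yaw 1.13
13.2167 F [-0.1  0.2 -1.4] M [0.03 0.04 0.01] p [568.7 -33.3 106.5] yaw -88.84 tilt [0.0015 0.0005] w 0.0297
t 13.22 pos [568.7 -33.3 106.5] yaw -88.84 q6 74.0 tilt [0.0015 0.0005] d [-30.7   0.3  -2. ] -0.56
0 -7.7 -0.2 0.5 0 0 0.0025; 0 -7.7 -0.2 0.5 0 0 0.0025; 0 -7.7 -0.2 0.5 0 0 0.0025; 0 -7.7 -0.2 0.5 0 0 0.0025
```

Request:
servo_tool(
  deltas="0 -8 0 0.5 0 0 0.003; 0 -9 0 1 0 0 0.003; 0 -9 0 1 0 0 0.003; 0 -6 0 0.6 0 0 0.001; 0 -2 0 0.4 0 0 0; 0 0 0 0.2 0 0 0; 0 0 0 0 0 0 0",
)

```text
time_s: 13.8
position: [0.5353, -0.0339, 0.1033]
tool_rot: [[1.0, 0.007, 0.003], [0.007, -1.0, -0.0], [0.003, 0.0, -1.0]]
ft_force: [-0.2, -0.2, -1.5]
grip_width: 0.0297
gripper_force: 33.8
```

```bash
python3 -c "
from h import *
st()"
```

```text
13.8 F [-0.2 -0.2 -1.5] M [ 0.04  0.01 -0.05] p [535.3 -33.9 103.3] yaw -89.61 tilt [ 0.0034 -0.    ] w 0.0297
```

Request:
servo_tool(
  deltas="0 0 0 0.4 0 -0.002 -0.002; 0 0 0 0.3 0 0 0; 0 -1 0 0.2 0 0 0; 0 -2 0 0 0 0 0; 0 -2 0 0 0 0 0; 0 -2 0 0 0 0 0; 0 -1 0 0 0 0 0; 0 0 0 0 0 0 0",
)

```text
time_s: 14.47
position: [0.5273, -0.034, 0.1026]
tool_rot: [[1.0, 0.008, 0.002], [0.008, -1.0, -0.0], [0.002, 0.0, -1.0]]
ft_force: [1.2, 1.2, 4.0]
grip_width: 0.0294
gripper_force: 34.5
```

```bash
python3 -c "
from h import *
st()"
```

```text
14.4667 F [1.2 1.2 4. ] M [ 0.04 -0.39  0.02] p [527.3 -34.  102.6] yaw -89.53 tilt [ 0.0022 -0.0002] w 0.0294
```

Request:
servo_tool(
  deltas="0 -1 0 0 0 -0.001 0; 0 -0.8 0 0 0 -0.001 0; 0 -0.6 0 0 0 0 0; 0 0 0 0 0 0 0",
)

```text
time_s: 14.8
position: [0.5251, -0.0341, 0.1027]
tool_rot: [[1.0, 0.008, 0.0], [0.008, -1.0, -0.0], [0.0, 0.0, -1.0]]
ft_force: [2.8, 0.5, 5.9]
grip_width: 0.0296
gripper_force: 34.7
```

Request:
servo_tool(
  deltas="0 -0.5 0 0 0 0 0; 0 0 0 0 0 0 0",
)

```text
time_s: 14.97
position: [0.5248, -0.0341, 0.1026]
tool_rot: [[1.0, 0.008, 0.001], [0.008, -1.0, -0.0], [0.001, 0.0, -1.0]]
ft_force: [4.2, 0.4, 5.8]
grip_width: 0.0297
gripper_force: 34.6
```

```bash
python3 -c "
from h import *
st()"
```

```text
14.9667 F [4.2 0.4 5.8] M [ 0.04 -0.81  0.02] p [524.8 -34.1 102.6] yaw -89.53 tilt [ 0.0006 -0.0003] w 0.0297
```

Request:
servo_tool(
  deltas="0 -0.5 0 0 0 -0.001 0; 0 -0.4 0 -0.1 0 -0.001 0; 0 0 0 0 0 0 0",
)

```text
time_s: 15.22
position: [0.524, -0.0341, 0.1027]
tool_rot: [[1.0, 0.008, -0.001], [0.008, -1.0, -0.0], [-0.001, 0.0, -1.0]]
ft_force: [4.9, 1.6, 4.3]
grip_width: 0.0297
gripper_force: 34.4
```

```bash
python3 -c "
from h import *
st()"
```

```text
15.2167 F [4.9 1.6 4.3] M [ 0.02 -0.94  0.06] p [524.  -34.1 102.7] yaw -89.52 tilt [-0.0011 -0.0003] w 0.0297
```

Request:
servo_tool(
  deltas="0 -0.5 0 0 0 0 0; 0 0 0 0 0 0 0",
)

```text
time_s: 15.38
position: [0.524, -0.0341, 0.1027]
tool_rot: [[1.0, 0.008, 0.0], [0.008, -1.0, -0.0], [0.0, 0.0, -1.0]]
ft_force: [7.2, 1.5, 3.0]
grip_width: 0.0297
gripper_force: 34.3
```

Request:
servo_tool(
  deltas="0 -0.4 0 0 0 0 0; 0 0 0 0 0 0 0",
)

```text
time_s: 15.55
position: [0.524, -0.0341, 0.1027]
tool_rot: [[1.0, 0.008, 0.001], [0.008, -1.0, -0.0], [0.001, 0.0, -1.0]]
ft_force: [10.4, 1.4, 0.4]
grip_width: 0.0297
gripper_force: 34.1
```

```bash
python3 -c "
from h import *
st()"
```

```text
15.55 F [10.4  1.4  0.4] M [ 0.18 -1.55  0.02] p [524.  -34.1 102.7] yaw -89.53 tilt [ 0.001  -0.0003] w 0.0297
```

Request:
servo_tool(
  deltas="0 0.2 0 0.3 0 -0.003 0; 0 0 0 0 0 0 0; 0 0 0 0 0 0 0; 0 0 0 0 0 0 0; 0 0 0 0 0 0 0; 0 0 0 0 0 0 0; 0 0 0 0 0 0 0; 0 0 0 0 0 0 0",
)

```text
time_s: 16.22
position: [0.524, -0.0341, 0.1026]
tool_rot: [[1.0, 0.008, -0.002], [0.008, -1.0, -0.0], [-0.002, 0.0, -1.0]]
ft_force: [6.8, 0.8, 5.2]
grip_width: 0.0295
gripper_force: 34.7
```

```bash
python3 -c "
from h import *
st()"
```

```text
16.2167 F [6.8 0.8 5.2] M [ 0.24 -1.33  0.04] p [524.  -34.1 102.6] yaw -89.53 tilt [-0.0024 -0.0004] w 0.0295
```

Request:
servo_tool(
  deltas="0 1 0 0 0 0 0; 0 3 0 -1 0 0 0; 0 9 0 -1.5 0 0 0; 0 16 0 -0.5 0 0 0; 0 16 0 0 0 0.003 0; 0 11 0 0 0 0 0; 0 4 0 0 0 0 0; 0 0 0 0 0 0 0",
)

```text
time_s: 16.88
position: [0.5822, -0.0333, 0.1036]
tool_rot: [[1.0, 0.008, -0.006], [0.008, -1.0, 0.001], [-0.006, -0.001, -1.0]]
ft_force: [-1.5, -1.0, -1.9]
grip_width: 0.0298
gripper_force: 33.8
```

```bash
python3 -c "
from h import *
st()"
```

```text
16.8833 F [-1.5 -1.  -1.9] M [-0.03  0.03 -0.04] p [582.2 -33.3 103.6] yaw -89.51 tilt [-0.006   0.0006] w 0.0298
```

Request:
servo_tool(
  deltas="0 0 0 0.4 0 0.005 0; 0 0 0 0.5 0 0 0; 0 0 0 0.3 0 0 0; 0 0 0 0.2 0 0 0; 0 0 0 0 0 0 0",
)

```text
time_s: 17.3
position: [0.5824, -0.0335, 0.1034]
tool_rot: [[1.0, 0.008, 0.002], [0.008, -1.0, 0.0], [0.002, -0.0, -1.0]]
ft_force: [-0.8, -0.1, -2.4]
grip_width: 0.0294
gripper_force: 33.8
```

```bash
python3 -c "
from h import *
st()"
```

```text
17.3 F [-0.8 -0.1 -2.4] M [-0.03  0.03 -0.01] p [582.4 -33.5 103.4] yaw -89.53 tilt [0.0018 0.0001] w 0.0294
```

Request:
servo_tool(
  deltas="0 0 0 0.4 0 -0.002 0; 0 0 0 0.3 0 0 0; 0 0 0 0.2 0 0 0; 0 0 0 0 0 0 0",
)

```text
time_s: 17.63
position: [0.5827, -0.0335, 0.1027]
tool_rot: [[1.0, 0.008, 0.0], [0.008, -1.0, -0.0], [0.0, 0.0, -1.0]]
ft_force: [-0.7, 0.3, 0.8]
grip_width: 0.0296
gripper_force: 34.2
```

```bash
python3 -c "
from h import *
st()"
```

```text
17.6333 F [-0.7  0.3  0.8] M [-0.01  0.14  0.  ] p [582.7 -33.5 102.7] yaw -89.52 tilt [ 0.0002 -0.    ] w 0.0296
```

Request:
servo_tool(
  deltas="0.4 0 0 0 0 0 0; 0.7 0 0 0 0 0 0; 1 0 0 0 0 0 0; 1 0 0 0 0 0 0; 1 0 0 0 0 0 0; 1 0 0 0 0 0 -0.1; 1 0 0 0 0 0 -0.12; 1 0 0 0 0 0 -0.12",
)

```text
time_s: 18.3
position: [0.5827, -0.0335, 0.1025]
tool_rot: [[0.938, 0.347, 0.0], [0.347, -0.938, 0.0], [0.0, -0.0, -1.0]]
ft_force: [0.0, -0.2, 0.8]
grip_width: 0.0854
gripper_force: 0.0
```

```bash
python3 -c "
from h import *
st()
p=env.get_image('scene');save(p,'s4')
cv2.imwrite('pics/s4c.png',cv2.resize(p['img'][170:310,230:370,::-1],(560,560),interpolation=cv2.INTER_CUBIC))"
```

```text
18.3 F [ 0.  -0.2  0.8] M [0.04 0.04 0.01] p [582.7 -33.5 102.5] yaw -69.71 tilt [0. 0.] w 0.0854
```

View pics/s4c.png

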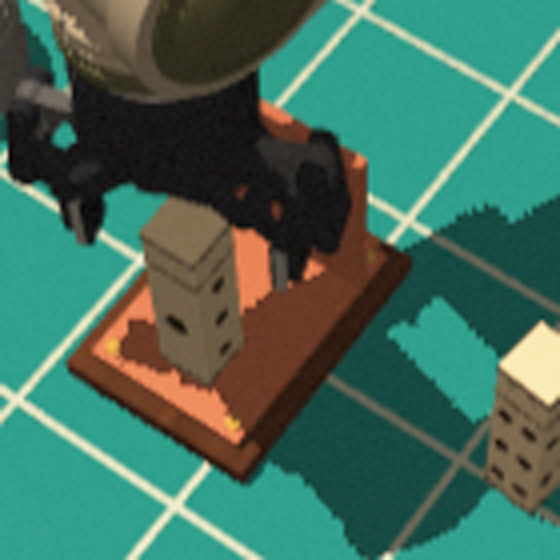

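Request:
servo_tool(
  deltas="1 0 0 0 0 0 -0.122; 1 0 0 0 0 0 -0.122; 1 0 0 0 0 0 -0.122; 1 0 0 0 0 0 -0.122; 1 0 0 0 0 0 -0.122; 1 0 0 0 0 0 -0.122; 1 0 0 0 0 0 -0.122; 1 0 0 0 0 0 -0.122",
)

```text
time_s: 19.02
position: [0.5827, -0.0335, 0.1025]
tool_rot: [[0.241, 0.971, 0.0], [0.971, -0.241, 0.0], [0.0, 0.0, -1.0]]
ft_force: [-0.0, 0.3, -0.5]
grip_width: 0.0854
gripper_force: 0.0
```

Request:
servo_tool(
  deltas="1 0 0 0 0 0 -0.122; 1 0 0 0 0 0 -0.122; 1 0 0 0 0 0 -0.006; 1 0 0 0 0 0 0; 0.7 0 0 0 0 0 0; 0.5 0 0 0 0 0 0",
)

```text
time_s: 19.52
position: [0.5826, -0.0335, 0.1025]
tool_rot: [[-0.0, 1.0, -0.0], [1.0, 0.0, 0.0], [0.0, -0.0, -1.0]]
ft_force: [0.9, 0.8, 0.4]
grip_width: 0.0637
gripper_force: 0.0
```

```bash
python3 -c "
from h import *
st()"
```

```text
19.5167 F [0.9 0.8 0.4] M [-0.06 -0.01  0.  ] p [582.6 -33.5 102.5] yaw 0.02 tilt [-0.  0.] w 0.0637
```

Request:
servo_tool(
  deltas="0.45 0 0 0 0 0 -0.008; 0.4 0 0 0 0 0 0; 0.35 0 0 0 0 0 0; 0.3 0 0 0 0 0 0; 0 0 0 0 0 0 0; 0 0 0 0 0 0 0; 0 0 0 0 0 0 0; 0 0 0 0 0 0 0",
  newtons=30,
)

```text
time_s: 20.18
position: [0.5826, -0.0335, 0.1025]
tool_rot: [[-0.011, 1.0, -0.0], [1.0, 0.011, 0.0], [0.0, -0.0, -1.0]]
ft_force: [-1.9, -0.2, 1.0]
grip_width: 0.0297
gripper_force: 30.2
```

```bash
python3 -c "
from h import *
st()"
```

```text
20.1833 F [-1.9 -0.2  1. ] M [0.01 0.07 0.02] p [582.6 -33.5 102.5] yaw 0.65 tilt [-0.0001  0.    ] w 0.0297
```

Request:
servo_tool(
  deltas="0 0 0 -1.5 0 0 0; 0 0 0 -2 0 0 0; 0 0 0 -0.5 0 0 -0.1; 0 0 0 0 0 0 -0.122; 0 0 0 0 0 0 -0.122; 0 0 0 0 0 0 -0.122; 0 0 0 0 0 0 -0.122; 0 0 0 0 0 0 -0.122",
)

```text
time_s: 20.85
position: [0.5826, -0.0334, 0.1064]
tool_rot: [[-0.665, 0.747, -0.0], [0.747, 0.665, 0.0], [0.0, -0.0, -1.0]]
ft_force: [-0.9, -0.2, -1.7]
grip_width: 0.0299
gripper_force: 29.8
```

Request:
servo_tool(
  deltas="0 0 0 0 0 0 -0.122; 0 0 0 0 0 0 -0.122; 0 0 0 0 0 0 -0.122; 0 0 0 0 0 0 -0.122; 0 0 0 0 0 0 -0.122; 0 0 0 0 0 0 -0.122; 0 0 0 0 0 0 -0.122; 0 0 0 0 0 0 0",
)

```text
time_s: 21.52
position: [0.5826, -0.0334, 0.1064]
tool_rot: [[-1.0, -0.009, -0.0], [-0.009, 1.0, 0.0], [0.0, 0.0, -1.0]]
ft_force: [-0.6, -0.0, -3.1]
grip_width: 0.0299
gripper_force: 29.8
```

```bash
python3 -c "
from h import *
st();face(.57,.625,.03,.09,-.025);st()"
```

```text
21.5167 F [-0.6 -0.  -3.1] M [-0.01 -0.03 -0.  ] p [582.6 -33.4 106.4] yaw 90.52 tilt [-0.0003  0.0002] w 0.0299
130 [-0.004   0.0019  0.5982] face x 0.5984 yaw 0.23
21.5667 F [-1.1  0.7 -1.7] M [-0.02 -0.01  0.02] p [582.6 -33.4 106.4] yaw 90.14 tilt [-0.0003  0.0002] w 0.0298
```

Request:
servo_tool(
  deltas="0 8 0 0.5 0 0 -0.003; 0 14 0 1 0 0 0; 0 14 0 0.8 0 0 0; 0 9 0 0.6 0 0 0; 0 3 0 0.4 0 0 0; 0 0 0 0.1 0 0 0; 0 0 0 0 0 0 0",
)

```text
time_s: 22.15
position: [0.5349, -0.0339, 0.1032]
tool_rot: [[-1.0, -0.006, 0.001], [-0.006, 1.0, -0.0], [-0.001, -0.0, -1.0]]
ft_force: [0.3, 0.3, -2.2]
grip_width: 0.0297
gripper_force: 29.8
```

```bash
python3 -c "
from h import *
st()"
```

```text
22.15 F [ 0.3  0.3 -2.2] M [ 0.    0.09 -0.02] p [534.9 -33.9 103.2] yaw 90.36 tilt [ 0.0006 -0.0001] w 0.0297
```

Request:
servo_tool(
  deltas="0 0 0 0.4 0 0 -0.003; 0 0 0 0.3 0 0 0; 0 1 0 0.2 0 0 0; 0 2 0 0 0 0 0; 0 2 0 0 0 0.001 0; 0 2 0 0 0 0.001 0; 0 1.5 0 0 0 0 0; 0 0 0 0 0 0 0",
)

```text
time_s: 22.82
position: [0.5261, -0.0341, 0.1025]
tool_rot: [[-1.0, -0.011, -0.001], [-0.011, 1.0, -0.0], [0.001, -0.0, -1.0]]
ft_force: [-0.0, -0.3, 5.3]
grip_width: 0.0298
gripper_force: 30.6
```

Request:
servo_tool(
  deltas="0 0.7 0 0 0 0.001 0; 0 0.7 0 0 0 0.001 0; 0 0 0 0 0 0 0",
)

```text
time_s: 23.07
position: [0.5252, -0.034, 0.1025]
tool_rot: [[-1.0, -0.011, -0.003], [-0.011, 1.0, -0.0], [0.003, -0.0, -1.0]]
ft_force: [2.9, -0.6, 5.0]
grip_width: 0.03
gripper_force: 30.7
```

```bash
python3 -c "
from h import *
st()"
```

```text
23.0667 F [ 2.9 -0.6  5. ] M [-0.11 -0.63 -0.07] p [525.2 -34.  102.5] yaw 90.61 tilt [-0.0026 -0.0003] w 0.03
```

Request:
servo_tool(
  deltas="0 0.5 0 0 0 0 0; 0 0.5 0 0 0 0 0; 0 0 0 0 0 0 0",
)

```text
time_s: 23.32
position: [0.5241, -0.034, 0.1025]
tool_rot: [[-1.0, -0.011, -0.003], [-0.011, 1.0, -0.0], [0.003, -0.0, -1.0]]
ft_force: [4.2, 0.2, 5.7]
grip_width: 0.03
gripper_force: 30.7
```

Request:
servo_tool(
  deltas="0 0.4 0 0 0 0 0; 0 0 0 0 0 0 0",
)

```text
time_s: 23.48
position: [0.524, -0.034, 0.1025]
tool_rot: [[-1.0, -0.011, -0.002], [-0.011, 1.0, -0.0], [0.002, -0.0, -1.0]]
ft_force: [4.4, 0.3, 4.8]
grip_width: 0.0295
gripper_force: 30.6
```

```bash
python3 -c "
from h import *
st()"
```

```text
23.4833 F [4.4 0.3 4.8] M [-0.02 -0.96 -0.  ] p [524.  -34.  102.5] yaw 90.61 tilt [-0.0022 -0.0003] w 0.0295
```

Request:
servo_tool(
  deltas="0 0.4 0 0.1 0 0 0; 0 0.2 0 0 0 0 0; 0 0 0 0 0 0 0",
)

```text
time_s: 23.73
position: [0.524, -0.034, 0.1025]
tool_rot: [[-1.0, -0.011, -0.001], [-0.011, 1.0, -0.0], [0.001, -0.0, -1.0]]
ft_force: [7.7, -0.1, 4.4]
grip_width: 0.0295
gripper_force: 30.6
```

```bash
python3 -c "
from h import *
st()"
```

```text
23.7333 F [ 7.7 -0.1  4.4] M [ 0.04 -1.34 -0.  ] p [524.  -34.  102.5] yaw 90.61 tilt [-0.0007 -0.0003] w 0.0295
```

Contact, flat, ~7.7 N. Hold, then back off and turn.

Request:
servo_tool(
  deltas="0 0 0 0 0 0.001 0; 0 0 0 0 0 0 0; 0 0 0 0 0 0 0; 0 0 0 0 0 0 0; 0 0 0 0 0 0 0; 0 0 0 0 0 0 0; 0 0 0 0 0 0 0; 0 0 0 0 0 0 0",
)

```text
time_s: 24.4
position: [0.524, -0.034, 0.1025]
tool_rot: [[-1.0, -0.011, -0.002], [-0.011, 1.0, -0.0], [0.002, -0.0, -1.0]]
ft_force: [7.5, 0.1, 5.0]
grip_width: 0.0297
gripper_force: 30.6
```

Request:
servo_tool(
  deltas="0 -1 0 0 0 0 0; 0 -2 0 -1 0 0 0; 0 -7 0 -2 0 0 0; 0 -14 0 -2 0 -0.005 0.02; 0 -14 0 0 0 0 0.1; 0 -10 0 0 0 0 0.12; 0 0 0 0 0 0 0.12; 0 0 0 0 0 0 0.12",
)

```text
time_s: 25.07
position: [0.5705, -0.0347, 0.1058]
tool_rot: [[-0.889, 0.457, -0.003], [0.457, 0.889, 0.001], [0.003, -0.001, -1.0]]
ft_force: [0.7, 0.3, -1.6]
grip_width: 0.0294
gripper_force: 29.8
```

Request:
servo_tool(
  deltas="0 0 0 0 0 0 0.12; 0 0 0 0 0 0 0.12; 0 0 0 0 0 0 0.12; 0 0 0 0 0 0 0.12; 0 0 0 0 0 0 0.12; 0 0 0 0 0 0 0.12; 0 0 0 0 0 0 0.12; 0 0 0 0 0 0 0.12",
)

```text
time_s: 25.73
position: [0.57, -0.0346, 0.1059]
tool_rot: [[-0.135, 0.991, -0.003], [0.991, 0.135, 0.001], [0.001, -0.003, -1.0]]
ft_force: [1.3, 0.5, -2.0]
grip_width: 0.0297
gripper_force: 29.8
```

Request:
servo_tool(
  deltas="0 0 0 0 0 0 0.12; 0 0 0 0 0 0 0.12; 0 0 0 0 0 0 0.12; 0 0 0 0 0 0 0.12; 0 0 0 0 0 0 0.12; 0 0 0 0 0 0 0.12; 0 0 0 0 0 0 0.12; 0 0 0 0 0 0 0.12",
)

```text
time_s: 26.4
position: [0.57, -0.0346, 0.1059]
tool_rot: [[0.734, 0.679, -0.004], [0.679, -0.734, 0.001], [-0.002, -0.003, -1.0]]
ft_force: [-0.9, 0.2, -1.3]
grip_width: 0.0295
gripper_force: 29.8
```

```bash
python3 -c "
from h import *
st()"
```

```text
26.4 F [-0.9  0.2 -1.3] M [ 0.04  0.01 -0.  ] p [570.  -34.6 105.9] yaw -47.23 tilt [-0.0035  0.0009] w 0.0295
```

Request:
servo_tool(
  deltas="0 0 0 0 0 0 0.1225; 0 0 0 0 0 0 0.1225; 0 0 0 0 0 0 0.1225; 0 0 0 0 0 0 0.1225; 0 0 0 0 0 0 0.1225; 0 0 0 0 0 0 0.1225; 0 0 0 0 0 0.003 0; 0 0 0 0 0 0 0",
)

```text
time_s: 27.07
position: [0.5703, -0.0347, 0.1062]
tool_rot: [[1.0, 0.021, 0.001], [0.021, -1.0, 0.001], [0.001, -0.001, -1.0]]
ft_force: [-0.2, -0.3, -1.9]
grip_width: 0.03
gripper_force: 29.8
```

Request:
servo_tool(
  deltas="0 -8 0 0.5 0 0 0; 0 -10 0 0.8 0 0 0; 0 -10 0 0.8 0 0 0; 0 -5 0 0.4 0 0 0; 0 -2 0 0.2 0 0 0; 0 0 0 0 0 0 0; 0 0 0 0 0 0 0",
)

```text
time_s: 27.65
position: [0.536, -0.0356, 0.1043]
tool_rot: [[1.0, 0.018, 0.003], [0.018, -1.0, -0.0], [0.003, 0.0, -1.0]]
ft_force: [0.4, -0.5, -1.2]
grip_width: 0.0298
gripper_force: 29.8
```

```bash
python3 -c "
from h import *
st()"
```

```text
27.65 F [ 0.4 -0.5 -1.2] M [ 0.   -0.02 -0.03] p [536.  -35.6 104.3] yaw -88.97 tilt [ 0.0034 -0.0001] w 0.0298
```

Request:
servo_tool(
  deltas="0 0 0 0.7 0 -0.003 0.009; 0 0 0 0.6 0 0 0; 0 0 0 0.4 0 0 0; 0 -1 0 0.3 0 0 0; 0 -2 0 0 0 0 0; 0 -2 0 0 0 -0.001 0; 0 -2 0 0 0 0 0; 0 -1 0 0 0 0 0",
)

```text
time_s: 28.32
position: [0.5277, -0.0357, 0.1025]
tool_rot: [[1.0, 0.008, -0.0], [0.008, -1.0, -0.0], [-0.0, 0.0, -1.0]]
ft_force: [2.0, -0.1, 1.7]
grip_width: 0.0297
gripper_force: 30.5
```

```bash
python3 -c "
from h import *
st()"
```

```text
28.3167 F [ 2.  -0.1  1.7] M [-0.05 -0.57  0.01] p [527.7 -35.7 102.5] yaw -89.53 tilt [-0.0001 -0.0004] w 0.0297
```

Request:
servo_tool(
  deltas="0 -1.2 0 0.1 0 -0.001 0; 0 -1.2 0 0.1 0 -0.001 0; 0 -0.9 0 0 0 0 0; 0 -0.6 0 0 0 0 0; 0 0 0 0 0 0 0",
)

```text
time_s: 28.73
position: [0.5245, -0.0358, 0.1025]
tool_rot: [[1.0, 0.008, -0.001], [0.008, -1.0, -0.0], [-0.001, 0.0, -1.0]]
ft_force: [3.0, -0.5, 6.1]
grip_width: 0.0296
gripper_force: 30.7
```

Request:
servo_tool(
  deltas="0 -0.4 0 0 0 0 0; 0 -0.4 0 0 0 0 0; 0 0 0 0 0 0 0",
)

```text
time_s: 28.98
position: [0.5238, -0.0358, 0.1025]
tool_rot: [[1.0, 0.008, -0.001], [0.008, -1.0, -0.0], [-0.001, 0.0, -1.0]]
ft_force: [3.3, 0.9, 5.6]
grip_width: 0.0297
gripper_force: 30.7
```

```bash
python3 -c "
from h import *
st()"
```

```text
28.9833 F [3.3 0.9 5.6] M [-0.   -0.82 -0.01] p [523.8 -35.8 102.5] yaw -89.53 tilt [-0.0006 -0.0005] w 0.0297
```

Request:
servo_tool(
  deltas="0 -0.5 0 0 0 -0.001 0; 0 -0.4 0 0 0 -0.001 0; 0 0 0 0 0 0 0",
)

```text
time_s: 29.23
position: [0.523, -0.0358, 0.1025]
tool_rot: [[1.0, 0.008, -0.002], [0.008, -1.0, -0.001], [-0.002, 0.001, -1.0]]
ft_force: [3.8, 0.7, 4.5]
grip_width: 0.03
gripper_force: 30.7
```

Request:
servo_tool(
  deltas="0 -0.4 0 0 0 0 0; 0 0 0 0 0 0 0",
)

```text
time_s: 29.4
position: [0.523, -0.0358, 0.1025]
tool_rot: [[1.0, 0.008, -0.001], [0.008, -1.0, -0.0], [-0.001, 0.0, -1.0]]
ft_force: [7.4, 0.0, 3.6]
grip_width: 0.0296
gripper_force: 30.5
```

```bash
python3 -c "
from h import *
st()"
```

```text
29.4 F [7.4 0.  3.6] M [ 0.13 -1.07  0.02] p [523.  -35.8 102.5] yaw -89.53 tilt [-0.0015 -0.0005] w 0.0296
```

Request:
servo_tool(
  deltas="0 -0.1 0 0.2 0 -0.001 0; 0 0 0 0 0 0 0; 0 0 0 0 0 0 0; 0 0 0 0 0 0 0; 0 0 0 0 0 0 0; 0 0 0 0 0 0 0; 0 0 0 0 0 0 0; 0 0 0 0 0 0 0",
)

```text
time_s: 30.07
position: [0.523, -0.0358, 0.1025]
tool_rot: [[1.0, 0.008, -0.002], [0.008, -1.0, -0.001], [-0.002, 0.001, -1.0]]
ft_force: [5.7, 0.9, 5.4]
grip_width: 0.0297
gripper_force: 30.9
```

```bash
python3 -c "
from h import *
st();w=cloud(env.get_image('top'))
m=(abs(w[...,0]-.52)<.06)&(abs(w[...,1]+.262)<.06)&(w[...,2]>.069)&(w[...,2]<.08);q=(w[m][:,:2]*1000).astype(np.float32);print(cv2.minEnclosingCircle(q),len(q))"
```

```text
30.0667 F [5.7 0.9 5.4] M [ 0.16 -1.08  0.01] p [523.  -35.8 102.5] yaw -89.53 tilt [-0.0021 -0.0006] w 0.0297
((518.455810546875, -262.2400207519531), 45.96872329711914) 383
```

Request:
servo_tool(
  deltas="0 1 0 0 0 0 0; 0 3 0 -1 0 0 0; 0 9 0 -3 0 0.004 0; 0 9 0 -12 0 0 0; 0 3 0 -25 0 0 0; 0 0 0 -32 0 0 0; 0 0 0 -25 0 0 0; 0 0 0 -12 0 0 0",
)

```text
time_s: 30.78
position: [0.5468, -0.0354, 0.2139]
tool_rot: [[1.0, 0.008, -0.001], [0.008, -1.0, -0.001], [-0.001, 0.001, -1.0]]
ft_force: [0.2, 0.5, -1.6]
grip_width: 0.0296
gripper_force: 30.2
```

```bash
python3 -c "
from h import *
st();plan([.519,-.2625,.212],-89.5,10,0)"
```

```text
30.7833 F [ 0.2  0.5 -1.6] M [ 0.02 -0.01  0.06] p [546.8 -35.4 213.9] yaw -89.51 tilt [-0.0011 -0.0005] w 0.0296
t 30.78 pos [546.8 -35.4 213.9] yaw -89.51 q6 73.0 tilt [-0.0011 -0.0005] d [ -27.8 -227.1   -1.9] 0.01
0 -3.0 22.7 0.2 0 0 -0.0000; 0 -3.0 22.7 0.2 0 0 -0.0000; 0 -3.0 22.7 0.2 0 0 -0.0000; 0 -3.0 22.7 0.2 0 0 -0.0000; 0 -3.0 22.7 0.2 0 0 -0.0000; 0 -3.0 22.7 0.2 0 0 -0.0000; 0 -3.0 22.7 0.2 0 0 -0.0000; 0 -3.0 22.7 0.2 0 0 -0.0000
0 -3.0 22.7 0.2 0 0 -0.0000; 0 -3.0 22.7 0.2 0 0 -0.0000
```

Request:
servo_tool(
  deltas="0 -1 10 0 0 0 0; 0 -3 22 0 0 0 0; 0 -3 25 0 0 0 0; 0 -4 28 0 0 0 0; 0 -4 30 0 0 0 0; 0 -4 30 0 0 0 0; 0 -4 30 0 0 0 0; 0 -3 26 0 0 0 0",
)

```text
time_s: 31.45
position: [0.5208, -0.2386, 0.2094]
tool_rot: [[1.0, 0.007, -0.006], [0.007, -1.0, 0.002], [-0.006, -0.002, -1.0]]
ft_force: [0.3, -0.7, -0.9]
grip_width: 0.0295
gripper_force: 30.2
```

Request:
servo_tool(
  deltas="0 -2 18 0 0 0 0; 0 0 8 0 0 0 0; 0 0 0 0 0 0 0; 0 0 0 0 0 0 0",
)

```text
time_s: 31.78
position: [0.5203, -0.2621, 0.2105]
tool_rot: [[1.0, 0.008, -0.004], [0.008, -1.0, 0.002], [-0.004, -0.002, -1.0]]
ft_force: [0.5, 0.6, -1.1]
grip_width: 0.0295
gripper_force: 30.2
```

```bash
python3 -c "
from h import *
st();plan([.519,-.2625,.0905],-89.5,8,0)
p=env.get_image('scene');cv2.imwrite('pics/s5c.png',cv2.resize(p['img'][80:240,140:300,::-1],(560,560),interpolation=cv2.INTER_CUBIC))"
```

```text
31.7833 F [ 0.5  0.6 -1.1] M [ 0.02 -0.01 -0.01] p [ 520.3 -262.1  210.5] yaw -89.54 tilt [-0.004  0.002] w 0.0295
t 31.78 pos [ 520.3 -262.1  210.5] yaw -89.54 q6 51.0 tilt [-0.004  0.002] d [  -1.3   -0.4 -120. ] 0.04
0 -0.2 0.1 15.0 0 0 -0.0001; 0 -0.2 0.1 15.0 0 0 -0.0001; 0 -0.2 0.1 15.0 0 0 -0.0001; 0 -0.2 0.1 15.0 0 0 -0.0001; 0 -0.2 0.1 15.0 0 0 -0.0001; 0 -0.2 0.1 15.0 0 0 -0.0001; 0 -0.2 0.1 15.0 0 0 -0.0001; 0 -0.2 0.1 15.0 0 0 -0.0001
```

View pics/s5c.png

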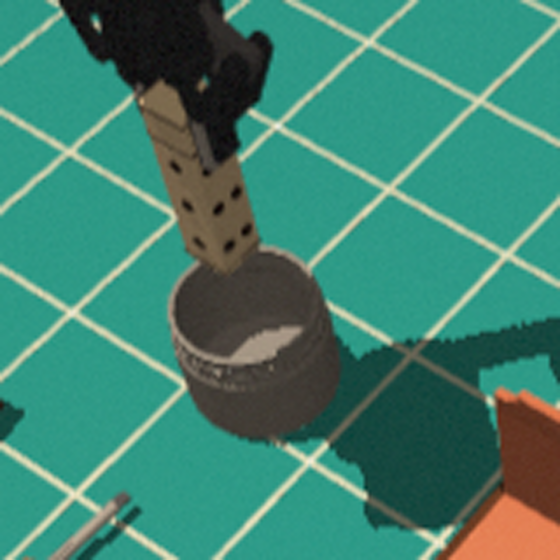

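Request:
servo_tool(
  deltas="0 -0.2 0.1 10 -0.001 0.002 0; 0 -0.2 0.1 18 0 0.001 0; 0 -0.2 0.1 24 0 0 0; 0 -0.2 0 24 0 0 0; 0 -0.2 0 20 0 0 0; 0 -0.2 0 13 0 0 0; 0 0 0 7 0 0 0; 0 0 0 2 0 0 0",
)

```text
time_s: 32.5
position: [0.5194, -0.2617, 0.0927]
tool_rot: [[1.0, 0.01, -0.001], [0.01, -1.0, 0.0], [-0.001, -0.0, -1.0]]
ft_force: [-0.1, 0.6, -1.6]
grip_width: 0.0298
gripper_force: 30.2
```

Request:
servo_tool(
  deltas="0 0 0 0 0 0 0; 0 0 0 0 0 0 0; 0 0 0 0 0 0 0",
)

```text
time_s: 32.75
position: [0.5201, -0.2631, 0.0947]
tool_rot: [[1.0, 0.009, 0.002], [0.009, -1.0, -0.002], [0.002, 0.002, -1.0]]
ft_force: [0.4, -0.9, -2.0]
grip_width: 0.0298
gripper_force: 30.2
```

```bash
python3 -c "
from h import *
st()"
```

```text
32.75 F [ 0.4 -0.9 -2. ] M [-0.    0.01 -0.02] p [ 520.1 -263.1   94.7] yaw -89.51 tilt [ 0.0025 -0.0021] w 0.0298
```

Request:
servo_tool(
  deltas="0 0 0 2 0.001 -0.001 0; 0 0 0 2 0 0 0; 0 0 0 1 0 0 0; 0 0 0 0.5 0 0 0; 0 0 0 0 0 0 0; 0 0 0 0 0 0 0; 0 0 0 0 0 0 0",
)

```text
time_s: 33.33
position: [0.5196, -0.2631, 0.0883]
tool_rot: [[1.0, 0.008, 0.0], [0.008, -1.0, -0.0], [0.0, 0.0, -1.0]]
ft_force: [-0.2, -0.3, -2.0]
grip_width: 0.0297
gripper_force: 30.2
```

Request:
servo_tool(
  deltas="0 0 0 0.4 0 0 0; 0 0 0 0.3 0 0 0; 0 0 0 0 0 0 0",
)

```text
time_s: 33.58
position: [0.5197, -0.2631, 0.0876]
tool_rot: [[1.0, 0.008, 0.0], [0.008, -1.0, -0.0], [0.0, 0.0, -1.0]]
ft_force: [-0.3, 0.3, -2.0]
grip_width: 0.0298
gripper_force: 30.3
```

```bash
python3 -c "
from h import *
st()"
```

```text
33.5833 F [-0.3  0.3 -2. ] M [-0.03  0.04 -0.05] p [ 519.7 -263.1   87.6] yaw -89.52 tilt [ 0.0001 -0.0001] w 0.0298
```

Request:
servo_tool(
  deltas="0 0 0 0.3 0 0 0; 0 0 0 0.2 0 0 0; 0 0 0 0 0 0 0",
)

```text
time_s: 33.83
position: [0.5198, -0.2631, 0.0876]
tool_rot: [[1.0, 0.008, 0.001], [0.008, -1.0, -0.0], [0.001, 0.0, -1.0]]
ft_force: [-0.4, 1.3, 4.8]
grip_width: 0.0295
gripper_force: 31.0
```

```bash
python3 -c "
from h import *
st()"
```

```text
33.8333 F [-0.4  1.3  4.8] M [0.27 0.24 0.  ] p [ 519.8 -263.1   87.6] yaw -89.52 tilt [ 0.0006 -0.0004] w 0.0295
```

Request:
servo_tool(
  deltas="0.35 0 0 -0.2 0 0 0; 0.5 0 0 0 0 0 0; 0.7 0 0 0 0 0 0; 0.8 0 0 0 0 0 0; 0.8 0 0 0 0 0 0; 0.8 0 0 -5 0 0 0; 0.8 0 0 -15 0 0 0; 0.8 0 0 -25 0 0 0",
)

```text
time_s: 34.5
position: [0.5188, -0.2624, 0.131]
tool_rot: [[1.0, 0.008, -0.004], [0.008, -1.0, 0.003], [-0.004, -0.003, -1.0]]
ft_force: [-0.2, 0.4, 0.2]
grip_width: 0.0683
gripper_force: 0.0
```

Request:
servo_tool(
  deltas="0.8 0 0 -30 0 0 0; 0.8 0 0 -30 0 0 0; 0.8 0 0 -20 0 0 0; 0.8 20 0 0 0 0 0; 0.8 30 0 0 0 0 0; 0.8 30 0 0 0 0 0; 0.8 20 0 0 0 0 0; 0.8 0 0 0 0 0 0",
)

```text
time_s: 35.17
position: [0.6222, -0.2617, 0.2114]
tool_rot: [[1.0, 0.01, 0.0], [0.01, -1.0, 0.0], [0.0, -0.0, -1.0]]
ft_force: [0.2, 0.1, -0.2]
grip_width: 0.0684
gripper_force: 0.0
```

```bash
python3 -c "
from h import *
st()
a=env.get_image('scene');b=env.get_image('top')
L=[cv2.resize(p['img'][y-60:y+80,x-70:x+70,::-1],(390,390),interpolation=cv2.INTER_CUBIC) for p,x,y in((a,213,178),(b,455,245))]
cv2.imwrite('pics/end.png',np.hstack(L))
w=cloud(b)
m=(abs(w[...,0]-.52)<.06)&(abs(w[...,1]+.262)<.06)&(w[...,2]>.069)&(w[...,2]<.08);print(cv2.minEnclosingCircle((w[m][:,:2]*1000).astype(np.float32)))
for w in(cloud(a),cloud(b)):
  m=(abs(w[...,0]-.52)<.06)&(abs(w[...,1]+.262)<.06)&(w[...,2]>.118)&(w[...,2]<.14);print(w[m].mean(0),m.sum())"
```

```text
35.1667 F [ 0.2  0.1 -0.2] M [ 0.04  0.02 -0.02] p [ 622.2 -261.7  211.4] yaw -89.43 tilt [0.0005 0.0003] w 0.0684
((0.0, 0.0), 0.0)
[ 0.52458349 -0.26093569  0.12471729] 222
[nan nan nan] 0<string>:10: RuntimeWarning: Mean of empty slice.
  ret = um.true_divide(
```

View pics/end.png

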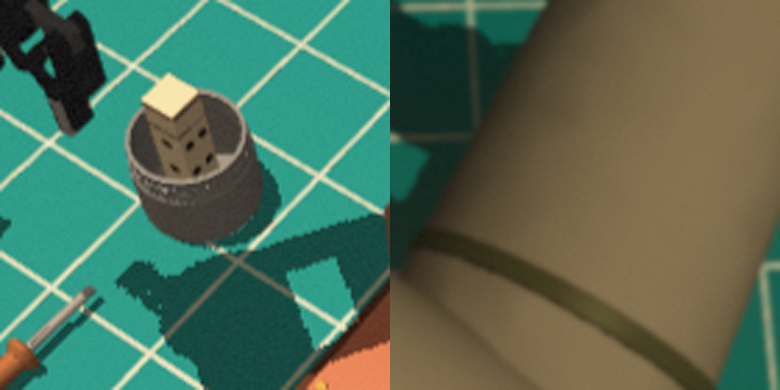

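The left half shows the die upright inside the canister, with its top at about 125 mm. The canister looks unmoved and the gripper is clear. The arm blocks the top view.

```bash
python3 -c "
from h import *
print(env.close_job())"
```

```text
the job is handed in; nothing more can be done
None
```

I tried all four sides flat against the blade in the order one, six, three, four, holding each at least half a second at about 6–10 N. The die now stands upright in the canister, whose position looked unchanged in the last scene picture, and the job was handed in at about 35 s.

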